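# Make up two purifier service kits

## Robot

A 7-joint arm with a two-finger parallel gripper is mounted at the origin on the work surface. World frame = base frame: x ahead of the robot, y to its left, z up, the work surface at z = 0. Lengths are in mm, angles in rad, forces in N, time in s.
With the tool pointing down it reaches from about 425 to 875 mm from the base axis. Payload 8.4 kg.
Tool frame: the origin (TCP) lies midway between the tips of the shut fingers; the grasp point (between the pads) lies 19 mm behind it; z points along the fingers, y is the line along which they close (so a half turn about z gives the same grasp; the last joint's range is limited). The gripper opens to 85 mm and grips with 20 to 120 N. Pads are 22 mm wide; open, the fingers measure 114 mm over their backs; the gripper's body (76 mm by 85 mm) begins 54 mm behind the grasp point. The pads swing forward as they close: fully open they stand 13 mm farther back than shut.
Start: joints at [1.205, 0.333, 0.04, 1.465, -0.013, 1.343, -0.059], TCP at [171.348, -626.978, 193.308] pointing down, gripper open.
Joint ranges: [-2.58, 2.58], [-0.38, 2.09], [-1.3, 1.39], [0.25, 2.4], [-1.5, 4.64], [0.08, 2.09], [-2.65, 2.65]. Speed limits (rad/s): [2.22, 2.22, 2.79, 2.79, 3.14, 3.14, 3.14].

## Interface

Orientations are given as a rotation vector (axis times angle).
In Python, from workcell import robot, viewer, finder gives the robot as it stands.
- The arm moves only by the shell command python3 -m pendant 'ROWS' [OPENING] [FORCE]. ROWS is JSON, a list of rows, each a list of 6 numbers: the shift along the tool's x, y, z in mm, then the turn, a rotation vector about the tool's x, y, z in degrees. In form: [[x, y, z, wx, wy, wz], ...]. A call has 1 to 10 rows; each row shifts and turns the commanded pose from where the row before left it, along the tool's axes as they then stand; what a row does not reach is not made up. A row lasts 1/12 s, in which the tool goes at most 41.7 mm and 7.16 degrees, less where a joint would pass 70% of its speed; a pose out of reach is approached as far as the arm can. A call with a gripper value outside its range is refused whole. OPENING is the opening, from 0 (shut) to 1 (fully open), set as the call begins (- or left out, the last holds). The fingers move at their own pace and stop on an object; FORCE is the grip in N (left out, the last holds). Time passes only in rows, so rows that do not move let the fingers close. It gives the time, the measured TCP pose, the force, the opening and the grip force at its end, in the units of the state.
- robot.observe(): the state, without advancing time (a new reading comes with each control period).
- viewer.snapshot(name): name is "side" or "top" or "wrist"; returns a dict with "image" (400x640x3 uint8, red, green, blue), "K" (3x3 intrinsics, pixels), "R" (3x3) and "t" (3): a world point X has camera coordinates R X + t. Camera axes: x right, y down, z forward; pixel columns grow to the right and rows downward; lengths in mm; the calibration is good to about 2 mm. A picture is of the moment at which its call begins. There is no depth.
- robot.close_job(): hands the job in; it is judged then, once.
Trained networks look in the newest picture that a camera, given by its name, has taken for a name from the list of things; names that differ only in an ending like _2 or _b are one class to them, and where a whole thing is asked for, a point or a joint stands for the part that bears it (a point fixed in the world has none). Each returns a list of dicts, best first, with "p" (0 to 1); they miss things now and then, are a little off and sometimes report something else, mostly with a low value. They report only what shows in the picture. A call takes as long as a camera call. They do not tell look-alikes from the thing itself.
- finder.find_in(camera, label): "bbox" ([left, top, right, bottom] in pixels, round what is visible of it).
- finder.outline_of(camera, label): "region" (400x640 bool, what is visible of it) and "bbox" ([left, top, right, bottom] in pixels, round what is visible of it).
The state is a dict: "time_s": time; "joint_pos": joint angles; "dq": joint speeds; "effort": joint torques, N m; "tcp_pos": TCP position; "orientation": TCP orientation; "force": force on the tool from outside, world axes, zero at the start; "moment": the same for the moment, N m; "grip_width": opening from 0.0 (shut) to 1.0 (fully open); "grasp_force": force on a finger pad.
Only numpy, scipy, OpenCV 4.12 (cv2) and the standard library are available. Lean on these libraries where they do the work, as an engineer would, in place of code of your own. Each camera call takes 0.05 s, during which the arm holds its last target. There are 200 camera calls.

## Task

Make up the two water-purifier service kits from the stock on the counter: the green-banded filter, the black-coiled solenoid valve and the yellow-capped pressure switch go in the red tray, the orange-banded filter and the blue-levered ball valve in the blue tray. Lay each filter flat in its tray's long bay and stand each small part upright in a square bay of its own; put everything down rather than dropping it. Leave the black-banded filter and the brass tee where they are.

Things in the scene. Friction and masses are not known exactly. Their poses are not given: they have to be found in the camera images.
- green_filter: Inline water filter: white cylinder 48 mm across lying level, green band round its middle and green end rings, on two grey mounting clips at x = +-42 mm (clear 70 mm between them). 150 mm long over the ports, 56 mm wide over the clips, 55 mm high, 220 g, same both ways round. Origin: centre of underside; x along it, z up; axis 30 mm up. Grip across the middle along y, 48 mm. 
- orange_filter: Inline water filter: white cylinder 48 mm across lying level, orange band round its middle and orange end rings, on two grey mounting clips at x = +-42 mm (clear 70 mm between them). 150 mm long over the ports, 56 mm wide over the clips, 55 mm high, 220 g, same both ways round. Origin: centre of underside; x along it, z up; axis 30 mm up. Grip across the middle along y, 48 mm. 
- black_filter: Inline water filter: white cylinder 48 mm across lying level, black band round its middle and black end rings, on two grey mounting clips at x = +-42 mm (clear 70 mm between them). 150 mm long over the ports, 56 mm wide over the clips, 55 mm high, 220 g, same both ways round. Origin: centre of underside; x along it, z up; axis 30 mm up. Grip across the middle along y, 48 mm. Not needed.
- solenoid_valve: Solenoid valve: white body 38 x 30 x 20 mm with a port at each end (56 mm over them, along x); on it a black coil block 34 mm (y) by 32 mm (x), from 22 to 52 mm above the underside, with a thin steel yoke and two brass terminals up to 63 mm. 160 g. Origin: centre of underside; z up. Grip the coil across y, 34 mm.
- pressure_switch: Pressure switch: white round flange 42 mm across, 20 mm high, a port at each side (56 mm over them, along x); on it a yellow round cap 33 mm across, from 20 to 50 mm above the underside, two brass terminals up to 58 mm. 100 g. Origin: centre of underside; z up. Grip the yellow cap, 33 mm.
- ball_valve: Tank ball valve: white square body 28 (x) by 30 (y) by 30 mm high, a port at each end (56 mm over them, along x, 20 mm wide); fixed blue lever 50 x 14 x 7 mm on top along x, from -15 to +35 mm in x, top at 43 mm. 90 g. Origin: centre of the body's underside; z up. Grip the body across y, 30 mm, fingers either side of the lever.
- brass_tee: Brass tee fitting: square 26 mm body, a port at each end (56 mm over them, along x), upright hexagonal branch, 44 mm high. Origin: centre of underside. Not needed.
- red_tray: Open red plastic tray, loose, 0.6 kg, outside 177 (x) by 185 mm (y); walls 3 mm thick, 30 mm high, dividers 25 mm; floor 4 mm thick. Origin: centre of underside; z up. Long bay: inside 171 (x) by 96 mm (y), centre at x 0, y -41.5 mm. Two square bays: inside 84 (x) by 80 mm (y), centres at x -43.5 and +43.5, y +49.5 mm. Anywhere inside a bay will do.
- blue_tray: Open blue plastic tray, loose, 0.6 kg, outside 177 (x) by 185 mm (y); walls 3 mm thick, 30 mm high, dividers 25 mm; floor 4 mm thick. Origin: centre of underside; z up. Long bay: inside 171 (x) by 96 mm (y), centre at x 0, y -41.5 mm. Two square bays: inside 84 (x) by 80 mm (y), centres at x -43.5 and +43.5, y +49.5 mm. Anywhere inside a bay will do.
Things that resemble listed ones, but are neither listed nor needed, are in the scene too. Leave any pink or purple look-alike of the orange_filter alone.

How it is judged (in metres and radians):
At the end, for the whole second after the job is handed in: Filters lie along the long bays on the tray floor (green: red tray; orange: blue tray); solenoid valve and pressure switch stand one in each square bay of the red tray, ball valve in one of the blue tray: on the floor within 4 mm, level within 0.12 rad. Trays flat, all released and at rest (x of green_filter in the frame of red_tray between -0.014 and 0.014 m and y of green_filter in the frame of red_tray between -0.0715 and -0.0115 m and z of green_filter in the frame of red_tray between 0 and 0.008 m and angle between the z axis of green_filter and the z axis of red_tray, either way round below 0.12 rad and angle between each of green_filter, orange_filter's own z axis and vertical below 0.15 rad and angle between the x axis of green_filter and the x axis of red_tray, either way round below 0.3 rad and x of orange_filter in the frame of blue_tray between -0.014 and 0.014 m and y of orange_filter in the frame of blue_tray between -0.0715 and -0.0115 m and z of orange_filter in the frame of blue_tray between 0 and 0.008 m and angle between the z axis of orange_filter and the z axis of blue_tray, either way round below 0.12 rad and angle between the x axis of orange_filter and the x axis of blue_tray, either way round below 0.3 rad and (((x of solenoid_valve in the frame of red_tray between 0.0115 and 0.0755 m and y of solenoid_valve in the frame of red_tray between 0.0195 and 0.0795 m and z of solenoid_valve in the frame of red_tray between 0 and 0.008 m and angle between the z axis of solenoid_valve and the z axis of red_tray, either way round below 0.12 rad and angle between solenoid_valve's own z axis and vertical below 0.15 rad) and (x of pressure_switch in the frame of red_tray between -0.0755 and -0.0115 m and y of pressure_switch in the frame of red_tray between 0.0195 and 0.0795 m and z of pressure_switch in the frame of red_tray between 0 and 0.008 m and angle between the z axis of pressure_switch and the z axis of red_tray, either way round below 0.12 rad and angle between pressure_switch's own z axis and vertical below 0.15 rad)) or ((x of solenoid_valve in the frame of red_tray between -0.0755 and -0.0115 m and y of solenoid_valve in the frame of red_tray between 0.0195 and 0.0795 m and z of solenoid_valve in the frame of red_tray between 0 and 0.008 m and angle between the z axis of solenoid_valve and the z axis of red_tray, either way round below 0.12 rad and angle between solenoid_valve's own z axis and vertical below 0.15 rad) and (x of pressure_switch in the frame of red_tray between 0.0115 and 0.0755 m and y of pressure_switch in the frame of red_tray between 0.0195 and 0.0795 m and z of pressure_switch in the frame of red_tray between 0 and 0.008 m and angle between the z axis of pressure_switch and the z axis of red_tray, either way round below 0.12 rad and angle between pressure_switch's own z axis and vertical below 0.15 rad))) and ((x of ball_valve in the frame of blue_tray between 0.0115 and 0.0755 m and y of ball_valve in the frame of blue_tray between 0.0195 and 0.0795 m and z of ball_valve in the frame of blue_tray between 0 and 0.008 m and angle between the z axis of ball_valve and the z axis of blue_tray, either way round below 0.12 rad and angle between ball_valve's own z axis and vertical below 0.15 rad) or (x of ball_valve in the frame of blue_tray between -0.0755 and -0.0115 m and y of ball_valve in the frame of blue_tray between 0.0195 and 0.0795 m and z of ball_valve in the frame of blue_tray between 0 and 0.008 m and angle between the z axis of ball_valve and the z axis of blue_tray, either way round below 0.12 rad and angle between ball_valve's own z axis and vertical below 0.15 rad)) and linear speed of each of green_filter, solenoid_valve, pressure_switch, orange_filter, ball_valve, red_tray, blue_tray below 0.02 m/s and height (world z) of each of red_tray, blue_tray below 0.004 m); the robot touches nothing.
It fails at once if the black-banded filter or the brass tee is moved (more than 25 mm) (distance of any of black_filter, brass_tee from where it was at the start of the episode above 0.025 m).
It fails at once if a part is dropped (let go, it falls more than about 30 mm: faster than 0.75 m/s with no finger on it) ((linear speed of green_filter above 0.75 m/s and contact force between the fingers and green_filter below 0.02 N) or (linear speed of solenoid_valve above 0.75 m/s and contact force between the fingers and solenoid_valve below 0.02 N) or (linear speed of pressure_switch above 0.75 m/s and contact force between the fingers and pressure_switch below 0.02 N) or (linear speed of orange_filter above 0.75 m/s and contact force between the fingers and orange_filter below 0.02 N) or (linear speed of ball_valve above 0.75 m/s and contact force between the fingers and ball_valve below 0.02 N)).
It also fails if it takes over 128 s, if anything falls off the work surface, if the arm or the gripper's body presses on something with over 40 N, if the wrist force passes 120 N, or if a joint passes its speed limit or range.

## Working session

There is one attempt and no reset: what is moved stays moved. The work goes in short steps, Python scripts to look and compute and a shell command to move; the robot and the scene stay as the last step left them, time stands still between calls to the robot, and variables do not carry over. Pictures are saved under pics/ and viewed, at most 14 in all, crops included, and the job is handed in when it is done.

```bash
ls; mkdir -p pics; python3 - <<'E'
from workcell import robot, viewer, finder
import cv2
for n in ("top","side"):
    s=viewer.snapshot(n); cv2.imwrite(f"pics/{n}0.png",s["image"][:,:,::-1]); print(n,s["K"].tolist(),s["R"].tolist(),s["t"].tolist())
    for l in "green_filter orange_filter black_filter solenoid_valve pressure_switch ball_valve brass_tee red_tray blue_tray".split():
        print(l,[(round(d["p"],2),[round(float(x)) for x in d["bbox"]]) for d in finder.find_in(n,l)[:4]])
o=robot.observe();print(o)
E
```

```text
pics
top [[372.80724083103723, 0.0, 320.0009453283597], [0.0, 372.80724083103723, 201.85224906025346], [0.0, 0.0, 1.0]] [[0.012891242389615146, -0.999908870355503, 0.004008348043038018], [-0.9939893629990668, -0.013250559888943378, -0.10867184045252463], [0.10871505008213733, -0.0025833402817787977, -0.9940695972811092]] [-4.289197134044152, 475.75323187882947, 935.1481015900944]
green_filter [(0.81, [358, 112, 384, 166])]
orange_filter [(0.91, [312, 103, 340, 159]), (0.66, [244, 246, 299, 283]), (0.66, [350, 233, 375, 291])]
black_filter [(0.85, [259, 105, 282, 163])]
solenoid_valve [(0.78, [373, 194, 391, 218])]
pressure_switch [(0.58, [291, 199, 312, 215]), (0.35, [253, 197, 280, 214])]
ball_valve [(0.71, [251, 200, 280, 216]), (0.33, [291, 198, 313, 214])]
brass_tee [(0.71, [331, 210, 352, 222])]
red_tray [(0.75, [399, 156, 488, 242])]
blue_tray [(0.61, [157, 148, 246, 234])]
side [[397.643507248478, 0.0, 321.38937330534077], [0.0, 397.643507248478, 193.68444202556344], [0.0, 0.0, 1.0]] [[-0.9853806158118155, -0.169642005710905, -0.01570451784386436], [-0.08938671713091502, 0.593
[... 670 characters left out ...]
time_s': 1.0, 'joint_pos': array([ 1.20479776,  0.33318394,  0.03992593,  1.46541482, -0.01342851,
        1.34328741, -0.05849864]), 'dq': array([ 0.00031869, -0.00033867,  0.00102668,  0.00215033,  0.00021852,
       -0.00081894, -0.00113764]), 'effort': array([ 4.54611727e-04, -6.58323884e+01,  1.36325553e+00, -4.05825377e+01,
        1.65942369e-02,  2.88448071e-03,  2.61485025e-05]), 'tcp_pos': array([ 171.34375257, -626.97764164,  193.31136266]), 'orientation': array([-3.11366186e+00, -4.17746096e-01, -3.42575287e-05]), 'force': array([-0.4302821 ,  0.23235802,  0.01356356]), 'moment': array([ 0.03053654, -0.04504425, -0.01831833]), 'grasp_force': 0.0, 'grip_width': 1.0034621576708267}
```

View pics/top0.png

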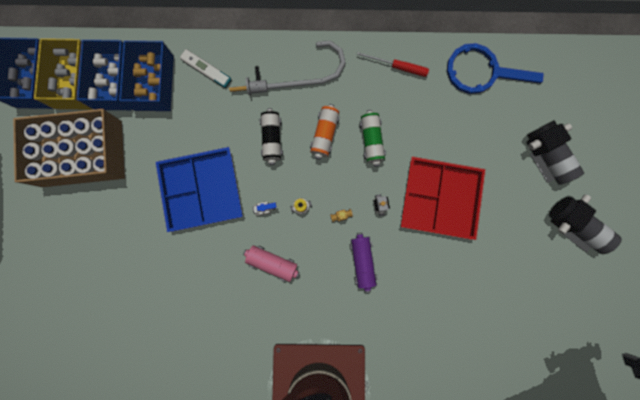

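View pics/side0.png

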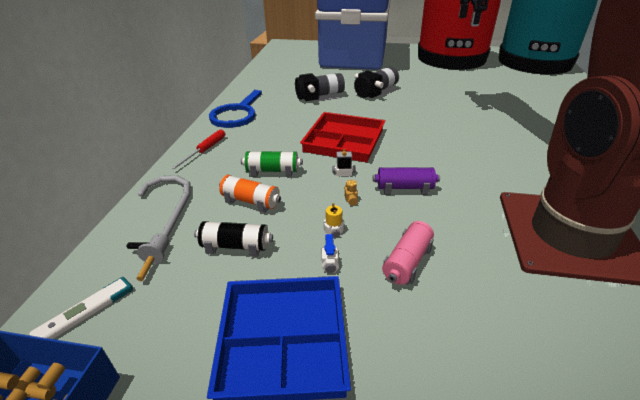

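The top view shows red tray (443,198) and blue tray (200,190), both with their long bay on the right. The filters are black (271,136), orange (325,131) and green (372,138). The parts are the ball valve (264,208), switch (301,206), tee (342,215) and solenoid (381,204). Pink and purple filters are decoys.

```bash
cat > h.py <<'E'
from workcell import robot, viewer, finder
import numpy as np, cv2
def bp(s,uv,z):
    uv=np.atleast_2d(np.asarray(uv,float)); d=np.c_[uv,np.ones(len(uv))]@np.linalg.inv(s["K"]).T@s["R"]
    C=-s["R"].T@s["t"]; return (C+d*((z-C[2])/d[:,2])[:,None])[:,:2]
def yaw():
    r=robot.observe()["orientation"]; R=cv2.Rodrigues(np.array(r))[0]; return np.arctan2(R[1,0],R[0,0])
def go(x,y,z,yw=None):
    """tool-frame shift (at present yaw) to world TCP x,y,z; and turn about tool z in deg to yaw yw (rad)"""
    o=robot.observe(); R=cv2.Rodrigues(np.array(o["orientation"]))[0]; d=R.T@(np.array([x,y,z])-o["tcp_pos"])
    w=None
    if yw is not None:
        a=yw-yaw(); a=(a+np.pi/2)%np.pi-np.pi/2; w=round(-np.degrees(a),1)
    print("shift",d.round(1),"turn",w,"tcp",o["tcp_pos"].round(1),"t",round(o["time_s"],2),"open",round(o["grip_width"],3),"q7",round(o["joint_pos"][6],2))
def rect(s,reg,z):
    """world min-area rect of a region at height z: centre, long side, short side, yaw of long side"""
    c=max(cv2.findContours(reg.astype(np.uint8),0,cv2.CHAIN_APPROX_NONE)[0],key=cv2.contourArea)[:,0]
    (cx,cy),(a,b),t=cv2.minAreaRect(bp(s,c,z).astype(np.float32))
    if a<b: a,b,t=b,a,t+90
    return np.array([cx,cy]).round(1),round(a),round(b),round((t+90)%180-90,1)
E
python3 - <<'E'
from h import *
s=viewer.snapshot("top"); print((-s["R"].T@s["t"]).round())
for l,z in dict(green_filter=30,orange_filter=30,black_filter=30,solenoid_valve=30,pressure_switch=30,ball_valve=25,brass_tee=25,red_tray=28,blue_tray=28).items():
    for d in finder.outline_of("top",l)[:3]: print(l,round(d["p"],2),[round(v) for v in d["bbox"]],rect(s,d["region"],z))
go(500,0,200)
E
```

```text
[371.   4. 981.]
green_filter 0.7 [359, 111, 383, 167] (array([ 647. , -133.9]), 150, 59, 7.2)
orange_filter 0.89 [308, 103, 338, 160] (array([664.9,  -9.1]), 153, 57, -13.6)
orange_filter 0.87 [349, 229, 375, 291] (array([ 326.3, -110.8]), 149, 56, 7.4)
orange_filter 0.71 [246, 245, 299, 283] (array([319.7, 123.3]), 149, 58, 67.4)
black_filter 0.97 [260, 106, 282, 166] (array([647.6, 131.3]), 151, 57, 3.5)
black_filter 0.6 [157, 149, 246, 236] (array([506.7, 314.6]), 195, 186, -77.1)
black_filter 0.4 [372, 191, 389, 220] (array([ 471.9, -154.7]), 52, 36, -0.4)
solenoid_valve 0.74 [370, 193, 393, 220] (array([ 471.5, -156.2]), 55, 42, 6.7)
solenoid_valve 0.73 [399, 156, 485, 240] (array([ 492.2, -315.5]), 196, 187, 80.7)
pressure_switch 0.81 [290, 199, 311, 215] (array([464.3,  50.3]), 43, 40, -32.5)
ball_valve 0.61 [252, 203, 278, 216] (array([459.6, 144.6]), 62, 33, -81.1)
brass_tee 0.74 [330, 209, 353, 220] (array([443.9, -55.1]), 52, 28, -89.2)
red_tray 0.74 [401, 155, 487, 240] (array([ 493.2, -316.4]), 196, 188, 80.5)
blue_tray 0.59 [154, 150, 246, 236] (array([506.9, 315.9]), 198, 190, -77.8)
shift [ 482.3 -518.2   -6.7] turn None tcp [ 171.3 -627.   193.3] t 1.5 open 1.0 q7 -0.06
```

```bash
python3 - <<'E'
from h import *
go(647,-134,193,0.126)
E
```

```text
shift [ 5.888e+02 -3.502e+02  3.000e-01] turn 8.1 tcp [ 171.3 -627.   193.3] t 1.5 open 1.0 q7 -0.06
```

```bash
python3 -m pendant '[[29.4,-17.5,0,0,0,0],[29.4,-17.5,0,0,0,0],[29.4,-17.5,0,0,0,0],[29.4,-17.5,0,0,0,0],[29.4,-17.5,0,0,0,0],[29.4,-17.5,0,0,0,0],[29.4,-17.5,0,0,0,0],[29.4,-17.5,0,0,0,0],[29.4,-17.5,0,0,0,0],[29.4,-17.5,0,0,0,0]]' 1 60
python3 -m pendant '[[29.4,-17.5,0,0,0,0],[29.4,-17.5,0,0,0,0],[29.4,-17.5,0,0,0,0],[29.4,-17.5,0,0,0,0],[29.4,-17.5,0,0,0,0],[29.4,-17.5,0,0,0,0],[29.4,-17.5,0,0,0,0],[29.4,-17.5,0,0,0,0],[29.4,-17.5,0,0,0,0],[29.4,-17.5,0,0,0,0]]'
python3 -m pendant '[[0,0,0,0,0,4],[0,0,0,0,0,4],[0,0,0,0,0,0],[0,0,0,0,0,0]]'
python3 - <<'E'
from h import *
s=viewer.snapshot("wrist"); cv2.imwrite("pics/w1.png",s["image"][:,:,::-1])
for l in ("green_filter","orange_filter"):
    for d in finder.outline_of("wrist",l)[:3]: print(l,round(d["p"],2),[round(v) for v in d["bbox"]],rect(s,d["region"],30))
print(yaw()); go(647,-134,120,0.126)
E
```

```text
time_s: 2.33
tcp_pos: [409.8, -379.3, 193.6]
orientation: [3.113, 0.418, 0.0]
force: [0.1, -0.2, 0.3]
grip_width: 1.002
grasp_force: 0.0
time_s: 3.17
tcp_pos: [647.3, -133.2, 193.5]
orientation: [3.114, 0.417, 0.0]
force: [1.3, -0.2, -0.3]
grip_width: 0.996
grasp_force: 0.0
time_s: 3.5
tcp_pos: [646.2, -134.6, 193.3]
orientation: [3.135, 0.202, -0.0]
force: [0.2, 0.2, 0.6]
grip_width: 1.003
grasp_force: 0.0
green_filter 0.85 [294, 118, 346, 241] (array([ 643.1, -133.1]), 153, 56, 7.4)
orange_filter 0.84 [72, 344, 170, 400] (array([281.2,  76.7]), 58, 28, -47.3)
orange_filter 0.69 [256, 333, 295, 368] (array([378. , -98.4]), 66, 47, -57.7)
orange_filter 0.59 [180, 89, 253, 210] (array([659.1,  -9.4]), 152, 63, -14.3)
0.1280927286966293
shift [ 1.  -0.8 73.5] turn 0.1 tcp [ 646.1 -134.9  193.5] t 3.65 open 0.998 q7 -1.39
```

View pics/w1.png

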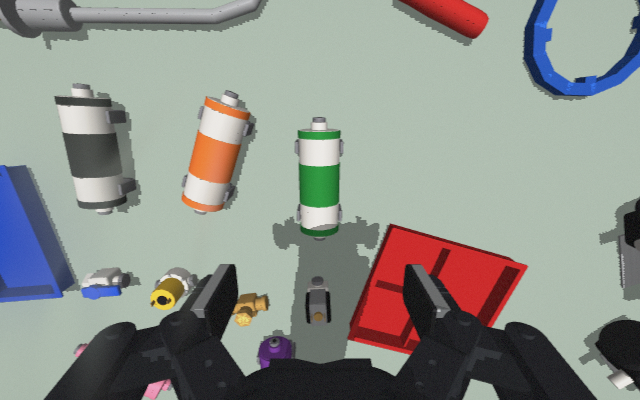

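The wrist view shows the green filter upright in image (319,180), clear of its neighbours, and the solenoid at (319,300) with its ports along the image's vertical.

```bash
python3 -m pendant '[[-1.5,-1,30,0,0,0],[0,0,35,0,0,0],[0,0,35,0,0,0],[0,0,35,0,0,0],[0,0,30,0,0,0],[0,0,20,0,0,0],[0,0,0,0,0,0]]' 1 60
python3 -m pendant '[[0,0,0,0,0,0],[0,0,0,0,0,0],[0,0,0,0,0,0],[0,0,0,0,0,0],[0,0,0,0,0,0],[0,0,0,0,0,0],[0,0,0,0,0,0],[0,0,0,0,0,0]]' 0 60
python3 - <<'E'
from h import *
go(645,-134,90)
s=viewer.snapshot("top"); hsv=cv2.cvtColor(s["image"],cv2.COLOR_RGB2HSV)
for n,m in (("red",((hsv[...,0]<8)|(hsv[...,0]>172))&(hsv[...,1]>150)),("blue",(abs(hsv[...,0].astype(int)-115)<12)&(hsv[...,1]>150))):
    m=m.astype(np.uint8); k,lab,st,_=cv2.connectedComponentsWithStats(m)
    for i in range(1,k):
        if 4000<st[i,4]<9000: print(n,st[i].tolist(),rect(s,lab==i,28))
E
```

```text
time_s: 4.23
tcp_pos: [641.0, -133.6, 3.4]
orientation: [-3.133, -0.2, 0.012]
force: [-0.9, 0.0, -0.7]
grip_width: 1.001
grasp_force: 0.0
time_s: 4.9
tcp_pos: [651.1, -133.8, 15.8]
orientation: [3.132, 0.2, 0.021]
force: [-0.3, 0.1, 31.1]
grip_width: 0.001
grasp_force: 16.3
shift [ -5.1  -0.3 -74.2] turn None tcp [ 651.1 -133.8   15.8] t 4.9 open 0.001 q7 -1.44
blue [78, 41, 95, 69, 4194] (array([809.8, 525.9]), 245, 189, 90.0)
blue [156, 148, 86, 84, 5318] (array([505.3, 315.9]), 193, 185, -77.3)
```

```bash
python3 - <<'E'
from h import *
s=viewer.snapshot("wrist"); t=viewer.snapshot("side")
cv2.imwrite("pics/w2.png",np.hstack([cv2.resize(s["image"],(480,300)),cv2.resize(t["image"][100:300,180:460],(320,300))])[:,:,::-1])
print(robot.observe())
E
```

```text
{'time_s': 5.05, 'joint_pos': array([ 0.37789506,  0.51322038, -0.3196567 ,  1.61031736,  0.1812888 ,
        1.03362726, -1.43765769]), 'dq': array([-6.73996329e-04, -3.49910944e-04,  4.39586209e-04, -7.26837276e-04,
        1.54616507e-05,  4.92861873e-04, -5.18137641e-04]), 'effort': array([ 7.00456146e-01, -5.14267910e+01, -2.35350050e+00, -2.18777704e+01,
        3.60668320e-01, -7.92057929e-02, -1.71490628e-03]), 'tcp_pos': array([ 651.10450129, -133.77218713,   15.85596171]), 'orientation': array([3.13236753, 0.19980733, 0.02073326]), 'force': array([-0.48671169,  0.95099182, 32.68109358]), 'moment': array([0.31552545, 0.03058672, 0.08368508]), 'grasp_force': 16.277330070734024, 'grip_width': -0.001220305617066466}
```

View pics/w2.png

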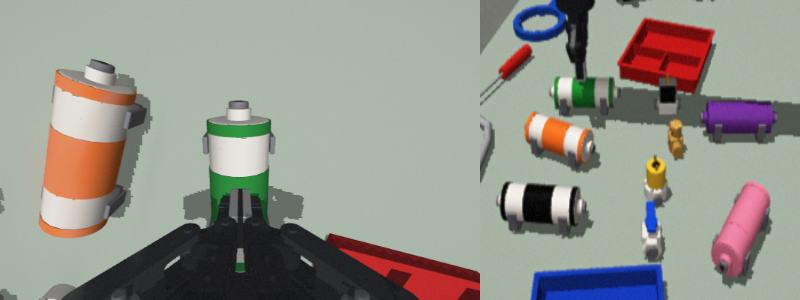

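The wrist view (left) shows the fingers fully shut over the green filter at (240,230). The side crop (right) has the tips on its top. I'll check this from closer before moving.

```bash
python3 - <<'E'
from h import *
t=viewer.snapshot("side"); im=cv2.resize(t["image"][60:190,210:340],None,fx=4.5,fy=4.5,interpolation=cv2.INTER_CUBIC)
p=robot.observe()["tcp_pos"]
for z in (p[2],55,100):
    c=t["K"]@(t["R"]@np.array([p[0],p[1],z])+t["t"]); u=(c[:2]/c[2]-[210,60])*4.5; print(z,u); cv2.circle(im,tuple(int(v) for v in u),4,(255,0,255),2)
cv2.imwrite("pics/s3.png",im[:,:,::-1])
E
```

```text
15.840588815588779 [270.9137731  479.64930139]
55 [264.07303947 417.73548931]
100 [255.78291502 342.70359432]
```

View pics/s3.png

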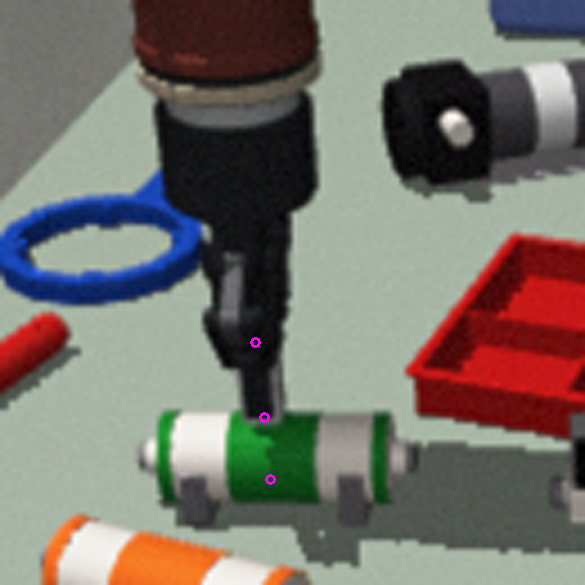

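The projected TCP (z 15.8) sits about 40 mm below the visible tips at z≈55. I'll check the reading against the wrist camera.

```bash
python3 - <<'E'
from h import *
s=viewer.snapshot("wrist"); o=robot.observe(); C=-s["R"].T@s["t"]
R=cv2.Rodrigues(o["orientation"])[0]; print("cam",C.round(1),"in tool",(R.T@(C-o["tcp_pos"])).round(1),s["K"][0,0],o["tcp_pos"])
for z in (30,-10):
  for d in finder.outline_of("wrist","orange_filter")[:1]: print(z,round(d["p"],2),rect(s,d["region"],z))
# tip position of shut fingers in the image if TCP true
for k in (0,-19,-39):
    X=o["tcp_pos"]+R@np.array([0,0,k]); c=s["K"]@(s["R"]@X+s["t"]); print(k,(c[:2]/c[2]).round())
E
```

```text
cam [ 730.  -122.7  197.4] in tool [  82.    -0.3 -180.5] 290.67487343136423 [ 651.13588063 -133.75579208   15.86477975]
30 0.74 (array([653.4,  -8.6]), 162, 67, -13.9)
-10 0.74 (array([635.1,  18.6]), 201, 83, -13.9)
0 [320. 237.]
-19 [320. 249.]
-39 [320. 266.]
```

Camera geometry agrees with the arm pose, so the real fingertips end about 39 mm short of the reported TCP. I'll lift, open and re-measure, then go deeper while watching the force.

```bash
python3 -m pendant '[[0,0,-30,0,0,0],[0,0,-40,0,0,0],[0,0,-30,0,0,0],[0,0,0,0,0,0],[0,0,0,0,0,0]]' 1 60
python3 - <<'E'
from h import *
s=viewer.snapshot("wrist"); cv2.imwrite("pics/w4.png",s["image"][:,:,::-1])
for d in finder.outline_of("wrist","green_filter")[:1]: print(round(d["p"],2),[round(v) for v in d["bbox"]],rect(s,d["region"],30))
m=cv2.inRange(cv2.cvtColor(s["image"],cv2.COLOR_RGB2HSV),(50,120,30),(75,255,255))
k,lab,st,_=cv2.connectedComponentsWithStats(m)
for i in range(1,k):
    if st[i,4]>300: print(st[i].tolist(),rect(s,lab==i,42))
s=viewer.snapshot("top")
for d in finder.outline_of("top","green_filter")[:1]: print(round(d["p"],2),rect(s,d["region"],30))
go(645,-134,30,0.126); print(robot.observe()["orientation"],robot.observe()["force"])
E
```

```text
time_s: 5.67
tcp_pos: [646.4, -133.8, 111.6]
orientation: [3.134, 0.199, 0.008]
force: [-0.7, 0.1, -0.4]
grip_width: 0.707
grasp_force: 0.0
0.9 [286, 121, 353, 277] (array([ 642.2, -133.6]), 154, 56, 7.1)
[292, 137, 55, 13, 518] (array([ 700.7, -126.3]), 46, 10, -81.7)
[294, 181, 52, 56, 2564] (array([ 642.3, -134. ]), 53, 46, 7.4)
[296, 258, 48, 16, 348] (array([ 584.9, -141.4]), 46, 16, -82.8)
0.9 (array([ 631.1, -138.4]), 121, 60, 0.0)
shift [ 1.3  0.7 77. ] turn 0.1 tcp [ 643.8 -133.5  107. ] t 5.87 open 1.001 q7 -1.41
[-3.13477791 -0.19961843  0.00313891] [-1.06841742  0.33043258 -0.62299754]
```

View pics/w4.png

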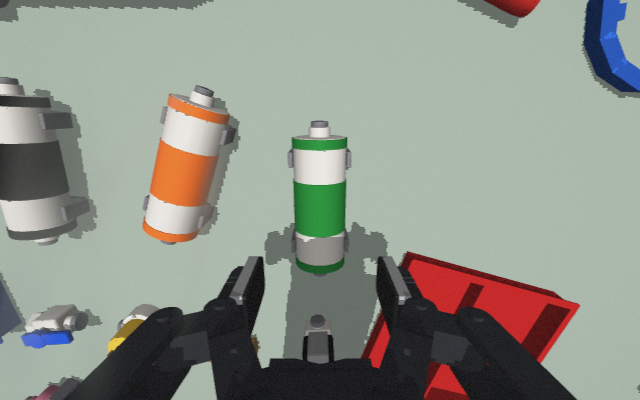

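The filter sits at (642,-134), centred and aligned between the open fingers. I'll descend in two stages.

```bash
python3 -m pendant '[[-1,0,35,0,0,0],[0,0,35,0,0,0],[0,0,30,0,0,0],[0,0,15,0,0,0],[0,0,10,0,0,0],[0,0,0,0,0,0]]' 1 60
python3 - <<'E'
from h import *
s=viewer.snapshot("side"); im=cv2.resize(s["image"][60:190,210:340],None,fx=4.5,fy=4.5,interpolation=cv2.INTER_CUBIC); cv2.imwrite("pics/s5.png",im[:,:,::-1])
E
```

```text
time_s: 6.37
tcp_pos: [641.5, -133.3, -19.9]
orientation: [-3.134, -0.2, 0.008]
force: [-1.2, 0.4, 0.4]
grip_width: 1.004
grasp_force: 0.0
```

View pics/s5.png

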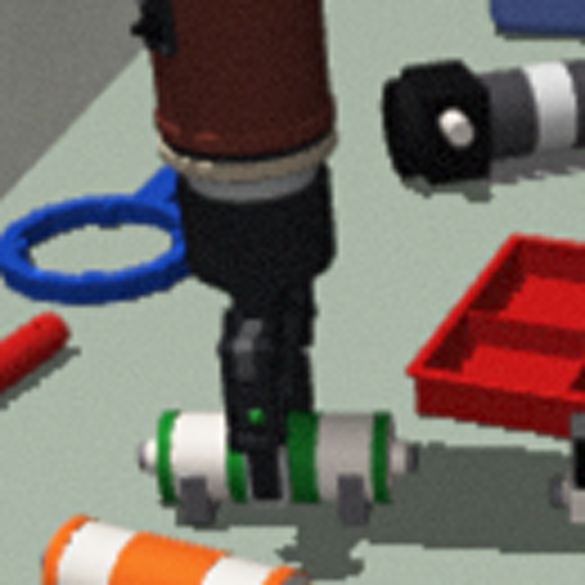

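TCP reads -20 with no contact and the fingers straddle the filter, so the offset is confirmed. I'll go 8 mm lower and grip.

```bash
python3 -m pendant '[[0,0,8,0,0,0],[0,0,0,0,0,0]]' 1 60
python3 -m pendant '[[0,0,0,0,0,0],[0,0,0,0,0,0],[0,0,0,0,0,0],[0,0,0,0,0,0],[0,0,0,0,0,0],[0,0,0,0,0,0]]' 0 60
python3 -m pendant '[[0,0,-15,0,0,0],[0,0,-30,0,0,0],[0,0,-30,0,0,0],[0,0,-15,0,0,0],[0,0,0,0,0,0]]'
python3 - <<'E'
from h import *
r=np.radians
s=viewer.snapshot("wrist"); cv2.imwrite("pics/w6.png",s["image"][:,:,::-1])
for d in finder.outline_of("wrist","red_tray")[:1]: print(round(d["p"],2),rect(s,d["region"],28))
def T(cx,cy,yw,x,y): return np.array([cx+x*np.cos(yw)-y*np.sin(yw),cy+x*np.sin(yw)+y*np.cos(yw)]).round(1)
p=T(494,-319,r(-9),0,-41.5); print(p); go(p[0],p[1],60,r(-9))
E
```

```text
time_s: 6.58
tcp_pos: [644.1, -133.7, -24.6]
orientation: [3.135, 0.2, 0.001]
force: [-0.5, 0.3, -0.1]
grip_width: 0.994
grasp_force: 0.0
time_s: 7.08
tcp_pos: [644.4, -133.8, -23.6]
orientation: [3.135, 0.199, 0.002]
force: [-1.5, 0.2, 6.2]
grip_width: 0.541
grasp_force: 62.1
time_s: 7.5
tcp_pos: [646.2, -134.0, 69.8]
orientation: [3.134, 0.199, 0.01]
force: [0.6, -0.2, -1.8]
grip_width: 0.542
grasp_force: 62.0
0.77 (array([ 567.1, -332.2]), 224, 81, 63.0)
[ 487.5 -360. ]
shift [-183.5  204.6    5.2] turn 16.3 tcp [ 643.6 -133.8   65.2] t 7.6 open 0.541 q7 -1.42
```

View pics/w6.png

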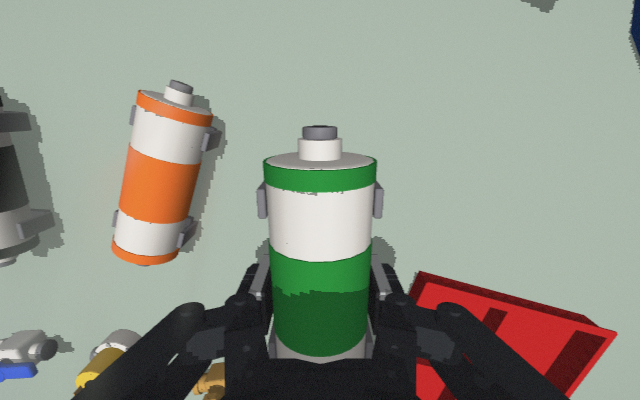

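The filter is held level and square, with its ring at (320,175). Next I'll fit both tray poses with a silhouette model in the top view.

```bash
cat >> h.py <<'E'
from scipy.optimize import minimize
def hull(s,p,box):
    x,y,a=p; c,n=np.cos(a),np.sin(a); hx,hy,h=box
    P=np.array([[x+c*i*hx-n*j*hy,y+n*i*hx+c*j*hy,z] for i in(-1,1) for j in(-1,1) for z in(0,h)])
    q=(P@s["R"].T+s["t"])@s["K"].T; return cv2.convexHull((q[:,:2]/q[:,2:]).astype(np.float32))
def fit(s,pts,p0,box):
    H=cv2.convexHull(pts.astype(np.float32)); A=cv2.contourArea(H)
    def f(q):
        h=hull(s,[q[0],q[1],q[2]/100],box); i=cv2.intersectConvexConvex(H,h)[0]; return 1-i/(A+cv2.contourArea(h)-i)
    r=minimize(f,[p0[0],p0[1],p0[2]*100],method="Nelder-Mead",options=dict(initial_simplex=[[p0[0]+a,p0[1]+b,p0[2]*100+c] for a,b,c in((0,0,0),(12,0,0),(0,12,0),(0,0,10))]))
    return r.x[0].round(1),r.x[1].round(1),(r.x[2]/100).round(3),round(r.fun,3)
def tray(s,n,near):
    h=cv2.cvtColor(s["image"],cv2.COLOR_RGB2HSV).astype(int)
    m=((h[...,0]<8)|(h[...,0]>172)) if n=="red" else abs(h[...,0]-115)<14
    m=(m&(h[...,1]>130)&(h[...,2]>30)).astype(np.uint8)
    k,lab,st,ce=cv2.connectedComponentsWithStats(m)
    H=hull(s,near,(88.5,92.5,30)); c=H[:,0].mean(0)
    ids=[i for i in range(1,k) if st[i,4]>100 and cv2.pointPolygonTest(H,tuple(map(float,ce[i])),True)>-3]
    y,x=np.nonzero(np.isin(lab,ids)); return fit(s,np.c_[x,y],near,(88.5,92.5,30))
def T(p,x,y): return np.array([p[0]+x*np.cos(p[2])-y*np.sin(p[2]),p[1]+x*np.sin(p[2])+y*np.cos(p[2])]).round(1)
E
python3 - <<'E'
from h import *
s=viewer.snapshot("top")
R=tray(s,"red",(494,-319,-.15)); print(R); print(tray(s,"blue",(508,320,.2)))
p=T(R,0,-41.5); print(p); go(p[0],p[1],60,R[2])
E
```

```text
Traceback (most recent call last):
  File "h.py", line 39, in tray
    y,x=np.nonzero(np.isin(lab,ids)); return fit(s,np.c_[x,y],near,(88.5,92.5,30))
                                             ~~~^^^^^^^^^^^^^^^^^^^^^^^^^^^^^^^^^^
  File "h.py", line 27, in fit
    H=cv2.convexHull(pts.astype(np.float32)); A=cv2.contourArea(H)
                                                ~~~~~~~~~~~~~~~^^^
cv2.error: OpenCV(4.12.0) /io/opencv/modules/imgproc/src/shapedescr.cpp:315: error: (-215:Assertion failed) npoints >= 0 && (depth == CV_32F || depth == CV_32S) in function 'contourArea'
```

```bash
python3 - <<'E'
from h import *
s=viewer.snapshot("top"); print(s["image"][190,460],cv2.imread("pics/top0.png")[190,460,::-1])
s["image"]=np.ascontiguousarray(cv2.imread("pics/top0.png")[:,:,::-1])
print(cv2.cvtColor(s["image"],cv2.COLOR_RGB2HSV)[190,460])
R=tray(s,"red",(494,-319,-.15)); print(R); print(tray(s,"blue",(508,320,.2)))
p=T(R,0,-41.5); print(p); go(p[0],p[1],60,R[2])
E
```

```text
[104  57  50] [146  33  31]
[  1 201 146]
(np.float64(489.5), np.float64(-317.2), np.float64(-0.165), np.float64(0.042))
(np.float64(504.2), np.float64(319.1), np.float64(0.222), np.float64(0.042))
[ 482.7 -358.1]
shift [-186.9  202.4    3.9] turn 16.7 tcp [ 642.5 -133.6   63.5] t 7.7 open 0.545 q7 -1.42
```

```bash
python3 -m pendant '[[-12,13,0,0,0,0],[-23,25,0,0,0,0],[-23,25,0,0,0,0],[-23,25,0,0,0,0],[-23,25,0,0,0,0],[-23,25,0,0,0,0],[-23,25,0,0,0,0],[-23,25,0,0,0,0],[-12.5,14.5,0,0,0,0],[0,0,0,0,0,5.7]]'
python3 -m pendant '[[0,0,0,0,0,5.5],[0,0,0,0,0,5.5],[0,0,0,0,0,0],[0,0,0,0,0,0]]'
python3 - <<'E'
from h import *
s=viewer.snapshot("wrist"); cv2.imwrite("pics/w7.png",s["image"][:,:,::-1])
go(481.3,-358,-19,-.165); print(robot.observe()["orientation"])
E
```

```text
time_s: 8.53
tcp_pos: [480.0, -363.3, 63.3]
orientation: [3.141, 0.035, -0.007]
force: [-0.2, -0.2, -1.9]
grip_width: 0.543
grasp_force: 62.0
time_s: 8.87
tcp_pos: [484.7, -357.5, 64.0]
orientation: [-3.13, 0.253, 0.003]
force: [-0.2, -0.7, -1.7]
grip_width: 0.543
grasp_force: 62.0
shift [-3.3  1.1 83.2] turn 0.2 tcp [ 484.9 -357.6   64.2] t 8.92 open 0.545 q7 -1.23
[-3.13057646e+00  2.52014079e-01  2.44316858e-03]
```

View pics/w7.png

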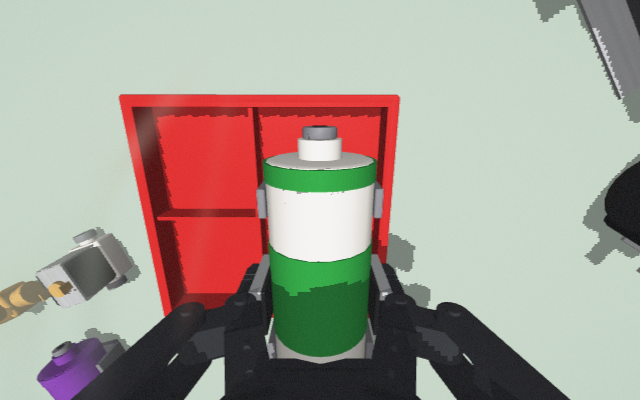

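The filter is aligned over the long bay: divider at column 258, outer wall at 388, filter at 320. I'll lower it.

```bash
python3 -m pendant '[[0,0,20,0,0,0],[0,0,25,0,0,0],[0,0,20,0,0,0],[0,0,9,0,0,0],[0,0,5,0,0,0],[0,0,3,0,0,0],[0,0,0,0,0,0]]'
python3 - <<'E'
from h import *
o=robot.observe(); print(o["tcp_pos"],o["force"],o["moment"],o["grip_width"])
E
```

```text
time_s: 9.5
tcp_pos: [485.6, -358.2, -16.5]
orientation: [3.131, -0.257, 0.0]
force: [0.3, -0.5, -2.1]
grip_width: 0.544
grasp_force: 62.0
[ 485.64721165 -358.17181647  -16.46811015] [ 0.28386318 -0.52708564 -2.107384  ] [ 0.01917158  0.04601689 -0.0026486 ] 0.543539789585538
```

Down 3 mm more, then a part release: width 0.66 is 56 mm, which stays inside the bay.

```bash
python3 -m pendant '[[0,0,2,0,0,0],[0,0,1.5,0,0,0],[0,0,0,0,0,0]]'
python3 -m pendant '[[0,0,0,0,0,0],[0,0,0,0,0,0],[0,0,0,0,0,0]]' 0.66 60
python3 -m pendant '[[0,0,-15,0,0,0],[0,0,-30,0,0,0],[0,0,-35,0,0,0],[0,0,-35,0,0,0],[0,0,-30,0,0,0],[0,0,-25,0,0,0],[0,0,0,0,0,0],[0,0,0,0,0,0]]'
python3 - <<'E'
from h import *
s=viewer.snapshot("wrist"); cv2.imwrite("pics/w8.png",s["image"][:,:,::-1])
R=(489.5,-317.2,-.165)
for d in finder.outline_of("wrist","green_filter")[:1]: print(round(d["p"],2),rect(s,d["region"],34),T(R,0,-41.5))
for d in finder.outline_of("wrist","solenoid_valve")[:3]: print(round(d["p"],2),[round(v) for v in d["bbox"]],rect(s,d["region"],30))
go(472,-156,150,0.06)
E
```

```text
time_s: 9.75
tcp_pos: [485.8, -358.4, -19.6]
orientation: [3.13, -0.258, 0.002]
force: [-0.5, -0.6, -1.1]
grip_width: 0.544
grasp_force: 62.2
time_s: 10.0
tcp_pos: [485.7, -358.3, -19.7]
orientation: [3.131, -0.258, 0.001]
force: [0.5, 1.0, -0.1]
grip_width: 0.661
grasp_force: 0.0
time_s: 10.67
tcp_pos: [486.3, -358.6, 151.8]
orientation: [3.129, -0.258, 0.005]
force: [0.3, 0.0, -0.9]
grip_width: 0.663
grasp_force: 0.0
0.78 (array([ 484.7, -357.7]), 154, 58, -9.2) [ 482.7 -358.1]
0.88 [108, 201, 173, 256] (array([ 473.1, -151.7]), 70, 54, -81.1)
shift [ -45.5 -196.9   -1.3] turn -12.9 tcp [ 484.6 -357.7  148.5] t 10.82 open 0.662 q7 -1.22
```

View pics/w8.png

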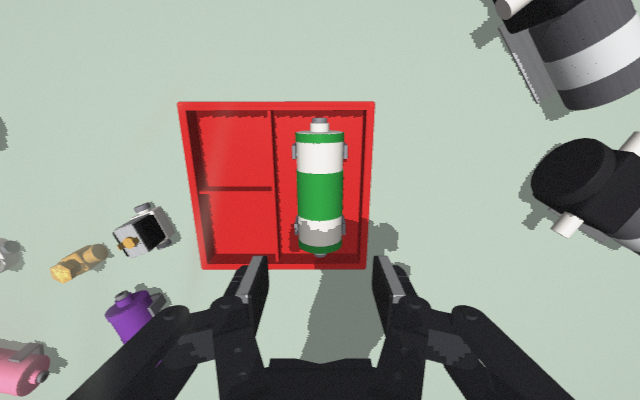

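The green filter lies in the long bay at (319,190) and is released. Next, the solenoid.

```bash
python3 -m pendant '[[-5,-20,0,0,0,0],[-8,-36,0,0,0,0],[-8,-36,0,0,0,0],[-8,-36,0,0,0,0],[-8,-36,0,0,0,0],[-5,-20,0,0,0,0],[-3.5,-13,0,0,0,-6],[0,0,0,0,0,-7],[0,0,0,0,0,0],[0,0,0,0,0,0]]' 1
python3 - <<'E'
from h import *
s=viewer.snapshot("wrist"); cv2.imwrite("pics/w9.png",s["image"][50:350,120:520,::-1])
for d in finder.outline_of("wrist","solenoid_valve")[:2]: print(round(d["p"],2),[round(v) for v in d["bbox"]],rect(s,d["region"],35))
X=np.array([472,-156,52.]); c=s["K"]@(s["R"]@X+s["t"]); print(c[:2]/c[2]-[120,50])
go(472,-156,-15,0.06)
E
```

```text
time_s: 11.65
tcp_pos: [472.1, -156.4, 148.9]
orientation: [-3.14, -0.092, 0.002]
force: [-0.8, -0.2, -0.5]
grip_width: 0.997
grasp_force: 0.0
0.89 [296, 162, 335, 216] (array([ 474.4, -153. ]), 58, 36, 8.6)
[199.42962562 145.99321089]
shift [-1.000e-01 -8.000e-01  1.642e+02] turn -0.1 tcp [ 472.3 -156.9  149.2] t 11.75 open 1.004 q7 -1.3
```

View pics/w9.png

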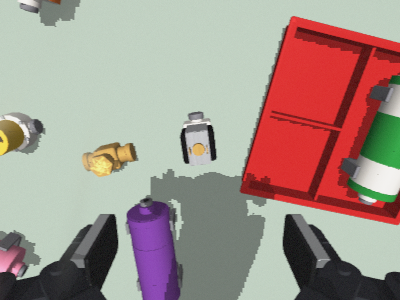

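Crop: the solenoid sits at (198,142) and is turned about 8°. The tee at (108,158) and the purple filter are clear of the finger paths.

```bash
python3 -m pendant '[[1,-3,20,0,0,-5],[0,0,35,0,0,0],[0,0,35,0,0,0],[0,0,35,0,0,0],[0,0,25,0,0,0],[0,0,10,0,0,0],[0,0,6,0,0,0],[0,0,0,0,0,0]]' 1 50
python3 -m pendant '[[0,0,0,0,0,0],[0,0,0,0,0,0],[0,0,0,0,0,0],[0,0,0,0,0,0],[0,0,0,0,0,0],[0,0,0,0,0,0],[0,0,0,0,0,0]]' 0 50
python3 - <<'E'
from h import *
R=(489.5,-317.2,-.165)
for x in (-43.5,43.5): print(T(R,x,49.5)); go(*T(R,x,49.5),70,R[2])
E
```

```text
time_s: 12.42
tcp_pos: [473.2, -153.4, -16.6]
orientation: [-3.132, -0.232, 0.002]
force: [-0.4, 0.4, -0.7]
grip_width: 1.0
grasp_force: 0.0
time_s: 13.0
tcp_pos: [474.3, -153.5, -15.0]
orientation: [3.132, 0.235, 0.002]
force: [-2.2, -0.0, 6.7]
grip_width: 0.392
grasp_force: 49.1
[ 454.7 -261.2]
shift [-35.3 103.6 -85. ] turn 18.0 tcp [ 474.3 -153.5  -15. ] t 13.0 open 0.392 q7 -1.3
[ 540.5 -275.5]
shift [ 47.4 130.6 -84.9] turn 18.0 tcp [ 474.3 -153.5  -15. ] t 13.0 open 0.392 q7 -1.3
```

```bash
python3 -m pendant '[[0,0,-20,0,0,0],[0,0,-35,0,0,0],[0,0,-30,0,0,0],[7,19,0,0,0,0],[12,33,0,0,0,0],[12,33,0,0,0,0],[10,28,0,0,0,0],[6.4,17.6,0,0,0,0],[0,0,0,0,0,6],[0,0,0,0,0,6]]'
python3 -m pendant '[[0,0,0,0,0,6],[0,0,0,0,0,0],[0,0,0,0,0,0]]'
python3 - <<'E'
from h import *
s=viewer.snapshot("wrist"); cv2.imwrite("pics/w10.png",s["image"][:,:,::-1])
R=(489.5,-317.2,-.165); go(*T(R,43.5,49.5),-10,R[2])
E
```

```text
time_s: 13.83
tcp_pos: [539.8, -276.7, 68.5]
orientation: [-3.14, 0.104, 0.0]
force: [-0.5, 0.5, -2.0]
grip_width: 0.389
grasp_force: 50.2
time_s: 14.08
tcp_pos: [539.8, -275.2, 68.9]
orientation: [3.131, -0.253, -0.0]
force: [-0.0, -0.8, -0.5]
grip_width: 0.39
grasp_force: 50.2
shift [ 0.7  0.2 79. ] turn 0.3 tcp [ 539.8 -275.2   69. ] t 14.13 open 0.393 q7 -1.4
```

View pics/w10.png

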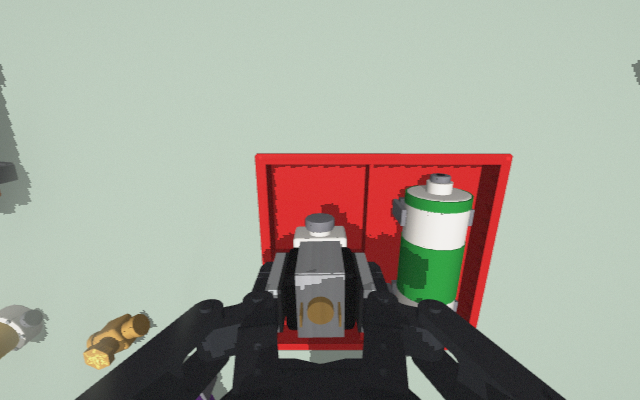

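The solenoid hangs upright at (320,280), centred over its bay. I'll lower it in and let go.

```bash
python3 -m pendant '[[0,0,15,0,0,0],[0,0,25,0,0,0],[0,0,20,0,0,0],[0,0,9,0,0,0],[0,0,5,0,0,0],[0,0,3,0,0,0],[0,0,2,0,0,0],[0,0,1,0,0,0],[0,0,0,0,0,0]]'
python3 -m pendant '[[0,0,0,0,0,0],[0,0,0,0,0,0],[0,0,0,0,0,0]]' 0.52
python3 -m pendant '[[0,0,-15,0,0,0],[0,0,-30,0,0,0],[0,0,-35,0,0,0],[0,0,-35,0,0,0],[0,0,-30,0,0,0],[0,0,-15,0,0,0],[0,0,0,0,0,0]]'
python3 - <<'E'
from h import *
s=viewer.snapshot("wrist"); R=(489.5,-317.2,-.165)
for d in finder.outline_of("wrist","solenoid_valve")[:1]: print(round(d["p"],2),rect(s,d["region"],35),T(R,43.5,49.5))
go(464,50,150,0)
E
```

```text
time_s: 14.88
tcp_pos: [540.4, -275.5, -10.4]
orientation: [3.131, -0.257, 0.002]
force: [0.7, 0.6, -1.2]
grip_width: 0.389
grasp_force: 50.1
time_s: 15.13
tcp_pos: [540.3, -275.5, -10.6]
orientation: [3.131, -0.258, 0.001]
force: [-0.0, 0.2, 0.2]
grip_width: 0.522
grasp_force: 0.0
time_s: 15.72
tcp_pos: [542.2, -276.2, 153.9]
orientation: [3.128, -0.258, 0.011]
force: [1.4, 0.7, -0.2]
grip_width: 0.519
grasp_force: 0.0
0.82 (array([ 539.4, -274.8]), 58, 35, -8.5) [ 540.5 -275.5]
shift [-128.4 -308.6   -1. ] turn -9.4 tcp [ 540.2 -275.4  149.4] t 15.82 open 0.519 q7 -1.39
```

```bash
python3 -m pendant '[[-8,-19,0,0,0,0],[-14,-33.6,0,0,0,0],[-14,-33.6,0,0,0,0],[-14,-33.6,0,0,0,0],[-14,-33.6,0,0,0,0],[-14,-33.6,0,0,0,0],[-14,-33.6,0,0,0,0],[-14,-33.6,0,0,0,0],[-14,-33.6,0,0,0,0],[-8.4,-21,0,0,0,-4]]' 0.7
python3 -m pendant '[[0,0,0,0,0,-5.4],[0,0,0,0,0,0],[0,0,0,0,0,0]]'
python3 - <<'E'
from h import *
s=viewer.snapshot("wrist"); cv2.imwrite("pics/w11.png",s["image"][50:350,120:520,::-1])
for l in ("pressure_switch","ball_valve"):
  for d in finder.outline_of("wrist",l)[:2]: print(l,round(d["p"],2),[round(v) for v in d["bbox"]],rect(s,d["region"],30))
h=cv2.cvtColor(s["image"],cv2.COLOR_RGB2HSV); m=cv2.inRange(h,(22,120,60),(35,255,255)); k,lab,st,_=cv2.connectedComponentsWithStats(m)
for i in range(1,k):
    if st[i,4]>200: print("yellow",st[i].tolist(),rect(s,lab==i,45))
m=cv2.inRange(h,(105,130,50),(125,255,255)); k,lab,st,_=cv2.connectedComponentsWithStats(m)
for i in range(1,k):
    if st[i,4]>200: print("blue",st[i].tolist(),rect(s,lab==i,43))
go(464,50,-15,0)
E
```

```text
time_s: 16.65
tcp_pos: [461.7, 53.8, 147.6]
orientation: [-3.138, 0.143, 0.003]
force: [-0.2, 0.4, 0.6]
grip_width: 0.697
grasp_force: 0.0
time_s: 16.9
tcp_pos: [463.5, 49.6, 148.1]
orientation: [3.141, -0.002, -0.002]
force: [0.2, -0.6, -0.5]
grip_width: 0.698
grasp_force: 0.0
pressure_switch 0.94 [293, 168, 342, 208] (array([468.1,  51.4]), 47, 43, -35.5)
ball_valve 0.57 [202, 180, 256, 208] (array([461.2, 144.2]), 58, 33, -75.7)
yellow [302, 173, 32, 37, 766] (array([466.5,  51.8]), 38, 32, -0.1)
blue [0, 27, 188, 223, 29294] (array([507.5, 298.4]), 195, 178, -77.5)
blue [210, 186, 49, 23, 675] (array([459.7, 136.7]), 49, 19, -80.7)
shift [  0.4  -0.8 163.4] turn -0.2 tcp [463.8  49.2 148.4] t 17.05 open 0.702 q7 -1.78
```

View pics/w11.png

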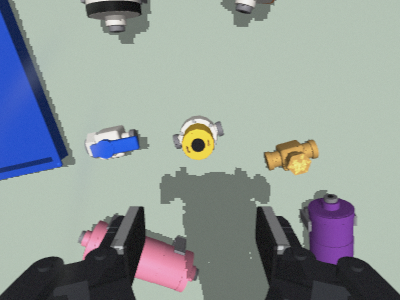

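The switch's cap is at (198,140) in the crop, slightly ahead of the tool. The ball valve (113,143) and tee (291,155) are clear with the 60 mm opening.

```bash
python3 -m pendant '[[2.5,-2,20,0,0,0],[0,0,35,0,0,0],[0,0,35,0,0,0],[0,0,35,0,0,0],[0,0,22,0,0,0],[0,0,10,0,0,0],[0,0,6,0,0,0],[0,0,0,0,0,0],[0,0,0,0,0,0]]' 0.7 40
python3 -m pendant '[[0,0,0,0,0,0],[0,0,0,0,0,0],[0,0,0,0,0,0],[0,0,0,0,0,0],[0,0,0,0,0,0],[0,0,0,0,0,0]]' 0 40
python3 - <<'E'
from h import *
R=(489.5,-317.2,-.165); go(*T(R,-43.5,49.5),70,R[2])
E
```

```text
time_s: 17.8
tcp_pos: [467.2, 52.3, -13.1]
orientation: [-3.141, 0.002, -0.002]
force: [-0.2, 0.1, 0.1]
grip_width: 0.697
grasp_force: 0.0
time_s: 18.3
tcp_pos: [467.3, 52.4, -12.8]
orientation: [3.141, -0.001, 0.004]
force: [-1.1, -0.2, 6.4]
grip_width: 0.369
grasp_force: 39.1
shift [-12.3 313.6 -82.7] turn 9.4 tcp [467.3  52.4 -12.8] t 18.3 open 0.369 q7 -1.9
```

```bash
python3 -m pendant '[[0,0,-20,0,0,0],[0,0,-35,0,0,0],[0,0,-28,0,0,0],[-1,17,0,0,0,0],[-1,33,0,0,0,0],[-1.5,38,0,0,0,0],[-1.5,38,0,0,0,0],[-1.5,38,0,0,0,0],[-1.5,38,0,0,0,0],[-1.5,38,0,0,0,0]]'
python3 -m pendant '[[-1.5,33,0,0,0,0],[-1.3,26,0,0,0,0],[0,14.6,0,0,0,4],[0,0,0,0,0,5.4],[0,0,0,0,0,0],[0,0,0,0,0,0]]'
python3 - <<'E'
from h import *
s=viewer.snapshot("wrist"); cv2.imwrite("pics/w12.png",s["image"][:,:,::-1])
R=(489.5,-317.2,-.165); go(*T(R,-43.5,49.5),-8,R[2])
E
```

```text
time_s: 19.13
tcp_pos: [456.5, -189.6, 69.8]
orientation: [3.141, -0.0, 0.002]
force: [0.0, 0.3, -0.6]
grip_width: 0.374
grasp_force: 39.9
time_s: 19.63
tcp_pos: [454.0, -260.9, 69.2]
orientation: [-3.131, 0.253, -0.001]
force: [1.2, 0.1, -1.0]
grip_width: 0.375
grasp_force: 39.9
shift [ 0.6  0.5 77.2] turn 0.3 tcp [ 454.1 -260.6   69.2] t 19.68 open 0.376 q7 -1.34
```

View pics/w12.png

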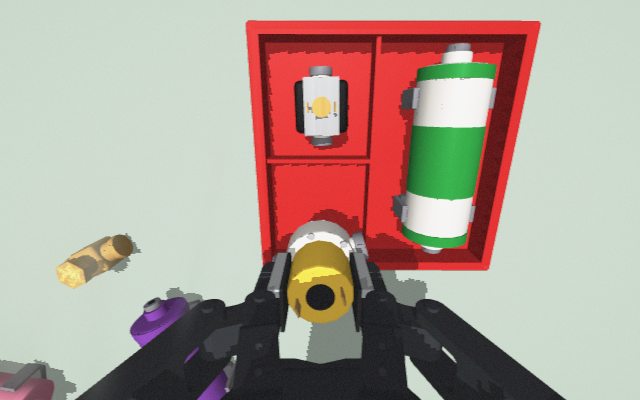

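The switch hangs upright over the near bay at (320,270). The solenoid (322,105) and green filter (448,150) sit well. I'll place the switch.

```bash
python3 -m pendant '[[0,0,15,0,0,0],[0,0,25,0,0,0],[0,0,18,0,0,0],[0,0,8,0,0,0],[0,0,5,0,0,0],[0,0,3,0,0,0],[0,0,2,0,0,0],[0,0,1.5,0,0,0],[0,0,0,0,0,0]]'
python3 -m pendant '[[0,0,0,0,0,0],[0,0,0,0,0,0],[0,0,0,0,0,0]]' 0.52
python3 -m pendant '[[0,0,-15,0,0,0],[0,0,-30,0,0,0],[0,0,-35,0,0,0],[0,0,-35,0,0,0],[0,0,-30,0,0,0],[0,0,-15,0,0,0],[0,0,0,0,0,0]]'
python3 - <<'E'
from h import *
s=viewer.snapshot("wrist"); R=(489.5,-317.2,-.165)
for d in finder.outline_of("wrist","pressure_switch")[:1]: print(round(d["p"],2),rect(s,d["region"],30),T(R,-43.5,49.5))
go(460,145,150,1.76)
E
```

```text
time_s: 20.43
tcp_pos: [454.2, -261.4, -8.2]
orientation: [3.131, -0.257, 0.001]
force: [0.4, -0.2, -1.2]
grip_width: 0.375
grasp_force: 39.9
time_s: 20.68
tcp_pos: [454.2, -261.4, -8.2]
orientation: [3.131, -0.258, 0.001]
force: [-1.1, 0.5, -0.1]
grip_width: 0.519
grasp_force: 0.0
time_s: 21.27
tcp_pos: [456.0, -262.3, 155.9]
orientation: [3.128, -0.258, 0.01]
force: [-0.4, -0.0, -0.2]
grip_width: 0.523
grasp_force: 0.0
0.66 (array([ 454. , -262.1]), 50, 43, -46.4) [ 454.7 -261.2]
shift [ -60.6 -401.9    1.5] turn 69.7 tcp [ 454.1 -261.4  151.7] t 21.37 open 0.524 q7 -1.32
```

```bash
python3 -m pendant '[[-3,-18,0,0,0,0],[-5,-33,0,0,0,0],[-5.6,-37,0,0,0,0],[-5.6,-37,0,0,0,0],[-5.6,-37,0,0,0,0],[-5.6,-37,0,0,0,0],[-5.6,-37,0,0,0,0],[-5.6,-37,0,0,0,0],[-5.6,-37,0,0,0,0],[-5.6,-37,0,0,0,0]]' 0.8
python3 -m pendant '[[-5,-33,0,0,0,0],[-2.4,-21.9,0,0,0,0],[0,0,0,0,0,-7],[0,0,0,0,0,-7],[0,0,0,0,0,-7],[0,0,0,0,0,-7],[0,0,0,0,0,-7],[0,0,0,0,0,-7],[0,0,0,0,0,-7],[0,0,0,0,0,-7]]'
python3 -m pendant '[[0,0,0,0,0,-7],[0,0,0,0,0,-7],[0,0,0,0,0,-7],[0,0,0,0,0,-7],[0,0,0,0,0,-7],[0,0,0,0,0,-7],[0,0,0,0,0,-7],[0,0,0,0,0,-5],[0,0,0,0,0,0],[0,0,0,0,0,0]]'
python3 - <<'E'
from h import *
s=viewer.snapshot("wrist"); cv2.imwrite("pics/w13.png",s["image"][:,:,::-1])
for d in finder.outline_of("wrist","ball_valve")[:2]: print(round(d["p"],2),[round(v) for v in d["bbox"]],rect(s,d["region"],28))
h=cv2.cvtColor(s["image"],cv2.COLOR_RGB2HSV); m=cv2.inRange(h,(105,130,50),(125,255,255)); k,lab,st,_=cv2.connectedComponentsWithStats(m)
for i in range(1,k):
    if st[i,4]>200: print("blue",st[i].tolist(),rect(s,lab==i,43))
go(460,145,0,1.76)
E
```

```text
time_s: 22.2
tcp_pos: [457.2, 91.2, 150.0]
orientation: [3.131, -0.258, -0.003]
force: [1.7, -0.2, 0.4]
grip_width: 0.8
grasp_force: 0.0
time_s: 23.03
tcp_pos: [459.2, 144.8, 149.7]
orientation: [-2.881, -1.251, 0.004]
force: [0.3, -0.5, 0.4]
grip_width: 0.799
grasp_force: 0.0
time_s: 23.87
tcp_pos: [459.5, 144.8, 150.2]
orientation: [-2.01, -2.413, 0.002]
force: [-0.3, 0.2, 0.7]
grip_width: 0.802
grasp_force: 0.0
0.74 [303, 161, 330, 221] (array([458.7, 143.7]), 73, 31, -76.8)
blue [300, 0, 212, 134, 25880] (array([509.8, 274.2]), 178, 109, 12.6)
blue [311, 176, 18, 46, 634] (array([459.2, 138.8]), 49, 17, -79.6)
shift [-1.000e-01  4.000e-01  1.507e+02] turn -0.4 tcp [459.8 145.  150.7] t 23.97 open 0.797 q7 -0.25
```

```bash
python3 -m pendant '[[2.5,-1.5,20,0,0,0],[0,0,35,0,0,0],[0,0,35,0,0,0],[0,0,35,0,0,0],[0,0,30,0,0,0],[0,0,15,0,0,0],[0,0,10,0,0,0],[0,0,5,0,0,0],[0,0,0,0,0,0]]' 0.8 40
python3 -m pendant '[[0,0,0,0,0,0],[0,0,0,0,0,0],[0,0,0,0,0,0],[0,0,0,0,0,0],[0,0,0,0,0,0],[0,0,0,0,0,0],[0,0,0,0,0,0]]' 0 40
python3 -m pendant '[[0,0,-20,0,0,0],[0,0,-35,0,0,0],[0,0,-35,0,0,0],[0,0,-10,0,0,0],[0,0,0,0,0,0],[0,0,0,0,0,0]]'
python3 - <<'E'
from h import *
s=viewer.snapshot("top")
s["image"][s["image"].sum(2)<0]=0
B=tray(s,"blue",(504.2,319.1,.222)); print(B)
B=(504.2,319.1,.222)
for x in (-43.5,43.5): print(T(B,x,49.5)); go(*T(B,x,49.5),70,B[2]+np.pi/2)
E
```

```text
time_s: 24.72
tcp_pos: [458.0, 147.3, -34.1]
orientation: [-2.007, -2.416, 0.001]
force: [-0.7, -0.0, 1.3]
grip_width: 0.799
grasp_force: 0.0
time_s: 25.3
tcp_pos: [459.3, 147.5, -32.5]
orientation: [2.006, 2.415, 0.002]
force: [-1.2, -0.2, 6.4]
grip_width: 0.341
grasp_force: 39.8
time_s: 25.8
tcp_pos: [458.7, 147.0, 66.6]
orientation: [2.007, 2.415, 0.001]
force: [-0.5, 0.3, -2.3]
grip_width: 0.342
grasp_force: 40.1
(np.float64(508.7), np.float64(393.3), np.float64(1.005), np.float64(0.749))
[450.9 357.8]
shift [208.7  31.9  -4.5] turn -2.2 tcp [457.8 146.8  65.6] t 25.85 open 0.341 q7 -0.32
[535.7 377. ]
shift [212.  118.7  -4.5] turn -2.2 tcp [457.8 146.8  65.6] t 25.85 open 0.341 q7 -0.32
```

```bash
python3 -m pendant '[[15,2,0,0,0,0],[30,4.5,0,0,0,0],[36,5.5,0,0,0,0],[36,5.5,0,0,0,0],[36,5.5,0,0,0,0],[30,5,0,0,0,0],[18,3,0,0,0,0],[8,1,0,0,0,-2.2],[0,0,0,0,0,0],[0,0,0,0,0,0]]'
python3 - <<'E'
from h import *
s=viewer.snapshot("wrist"); cv2.imwrite("pics/w14.png",s["image"][:,:,::-1])
B=(504.2,319.1,.222); go(*T(B,-43.5,49.5),-28,B[2]+np.pi/2)
h=cv2.cvtColor(s["image"],cv2.COLOR_RGB2HSV); m=cv2.inRange(h,(105,130,40),(125,255,255))
# overlay check: project bay rim rectangle, blue fraction along rim lines
def pr(P): q=(np.array(P)@s["R"].T+s["t"])@s["K"].T; return q[:,:2]/q[:,2:]
for dx in (-8,-4,0,4,8):
  for dy in (-8,-4,0,4,8):
    X=[]
    for a in np.linspace(-88.5,88.5,60):
        for x,y in ((a,92.5),(a,-92.5),(88.5,a)):
            for off,sg in ((4,-1),(-4,1)):   # outside should be not blue, inside blue
                xx=x+(off if x==88.5 else 0); yy=y+(np.sign(y)*off if abs(y)==92.5 else 0)
                X.append((*T((B[0]+dx,B[1]+dy,B[2]),xx,yy),30,sg))
    X=np.array(X); u=pr(X[:,:3]).round().astype(int); ok=(u[:,0]>0)&(u[:,0]<640)&(u[:,1]>0)&(u[:,1]<260)
    v=m[u[ok,1],u[ok,0]]>0; print(dx,dy,ok.sum(),round(float((v*X[ok,3]).sum()/ok.sum()),3),end=" | ")
  print()
E
```

```text
time_s: 26.68
tcp_pos: [450.8, 357.4, 65.0]
orientation: [-1.959, -2.455, 0.004]
force: [0.6, -0.6, -0.3]
grip_width: 0.341
grasp_force: 40.0
shift [ 1.3 -0.  93.3] turn -0.0 tcp [451.3 356.7  65.3] t 26.73 open 0.343 q7 -0.76
-8 -8 168 0.0 | -8 -4 170 0.124 | -8 0 172 0.343 | -8 4 176 0.318 | -8 8 178 0.0 | 
-4 -8 166 0.0 | -4 -4 170 0.006 | -4 0 172 0.349 | -4 4 174 0.345 | -4 8 178 0.0 | 
0 -8 166 0.0 | 0 -4 168 0.0 | 0 0 172 0.471 | 0 4 174 0.5 | 0 8 176 0.153 | 
4 -8 166 0.145 | 4 -4 168 0.149 | 4 0 170 0.5 | 4 4 174 0.5 | 4 8 176 0.153 | 
8 -8 164 0.14 | 8 -4 168 0.143 | 8 0 170 0.229 | 8 4 172 0.337 | 8 8 176 0.188 |
```

The wrist check puts the blue tray at about (506,321). I'll lower the valve.

```bash
python3 -m pendant '[[2,2,15,0,0,0],[0,0,28,0,0,0],[0,0,25,0,0,0],[0,0,12,0,0,0],[0,0,5,0,0,0],[0,0,3,0,0,0],[0,0,2.5,0,0,0],[0,0,1.5,0,0,0],[0,0,0.8,0,0,0],[0,0,0,0,0,0]]'
python3 -m pendant '[[0,0,0,0,0,0],[0,0,0,0,0,0],[0,0,0,0,0,0]]' 0.47
python3 -m pendant '[[0,0,-15,0,0,0],[0,0,-30,0,0,0],[0,0,-35,0,0,0],[0,0,-35,0,0,0],[0,0,-35,0,0,0],[0,0,-25,0,0,0],[0,0,0,0,0,0]]'
python3 - <<'E'
from h import *
s=viewer.snapshot("wrist")
for d in finder.outline_of("wrist","ball_valve")[:2]: print(round(d["p"],2),rect(s,d["region"],30))
s=viewer.snapshot("top")
for d in finder.outline_of("top","orange_filter")[:3]: print(round(d["p"],2),rect(s,d["region"],30))
go(661,-9,150,-.24)
E
```

```text
time_s: 27.57
tcp_pos: [453.3, 361.3, -25.8]
orientation: [1.96, 2.455, 0.002]
force: [-0.2, 0.5, -0.9]
grip_width: 0.341
grasp_force: 40.0
time_s: 27.82
tcp_pos: [453.1, 361.2, -26.1]
orientation: [1.96, 2.455, 0.001]
force: [0.2, 0.1, -0.6]
grip_width: 0.471
grasp_force: 0.0
time_s: 28.4
tcp_pos: [454.7, 363.6, 155.7]
orientation: [1.958, 2.453, 0.014]
force: [0.1, 0.8, 0.5]
grip_width: 0.467
grasp_force: 0.0
0.97 (array([662.9, -10.3]), 151, 56, -12.0)
0.87 (array([ 325.8, -109.6]), 150, 58, 8.6)
0.78 (array([319.1, 121.6]), 148, 58, 66.0)
shift [-406.5  121.6   -1.8] turn -63.5 tcp [452.4 360.5 148.1] t 28.6 open 0.473 q7 -0.71
```

```bash
python3 -m pendant '[[-18,5.4,0,0,0,0],[-32,9.6,0,0,0,0],[-37,11,0,0,0,0],[-37,11,0,0,0,0],[-37,11,0,0,0,0],[-37,11,0,0,0,0],[-37,11,0,0,0,0],[-37,11,0,0,0,0],[-37,11,0,0,0,0],[-37,11,0,0,0,0]]' 1
python3 -m pendant '[[-37,11,0,0,0,0],[-23.5,12,0,0,0,-6],[0,0,0,0,0,-7.1],[0,0,0,0,0,-7.1],[0,0,0,0,0,-7.1],[0,0,0,0,0,-7.1],[0,0,0,0,0,-7.1],[0,0,0,0,0,-7.1],[0,0,0,0,0,-7.1],[0,0,0,0,0,-7.1]]'
python3 -m pendant '[[0,0,0,0,0,0],[0,0,0,0,0,0],[0,0,0,0,0,0]]'
python3 - <<'E'
from h import *
s=viewer.snapshot("wrist"); cv2.imwrite("pics/w15.png",s["image"][:,:,::-1])
for d in finder.outline_of("wrist","orange_filter")[:2]: print(round(d["p"],2),[round(v) for v in d["bbox"]],rect(s,d["region"],30))
m=cv2.inRange(cv2.cvtColor(s["image"],cv2.COLOR_RGB2HSV),(7,140,60),(18,255,255)); k,lab,st,_=cv2.connectedComponentsWithStats(m)
for i in range(1,k):
    if st[i,4]>200: print(st[i].tolist(),rect(s,lab==i,42))
go(661,-9,-24,-.24)
E
```

```text
time_s: 29.43
tcp_pos: [629.6, 44.4, 147.1]
orientation: [-1.959, -2.454, 0.003]
force: [0.4, 0.1, 0.7]
grip_width: 1.002
grasp_force: 0.0
time_s: 30.27
tcp_pos: [664.7, -7.5, 146.9]
orientation: [-0.384, -3.115, -0.0]
force: [-0.6, -0.5, -0.5]
grip_width: 0.999
grasp_force: 0.0
time_s: 30.52
tcp_pos: [665.2, -7.5, 147.7]
orientation: [-0.4, -3.115, -0.0]
force: [-0.5, -0.1, 0.5]
grip_width: 0.996
grasp_force: 0.0
0.68 [288, 112, 346, 254] (array([661.4,  -9. ]), 152, 57, -14.2)
[294, 128, 48, 10, 410] (array([604.6,   5.4]), 45, 8, 75.3)
[295, 166, 47, 51, 2106] (array([661.9,  -8.6]), 52, 46, -13.4)
[299, 237, 42, 13, 283] (array([718.1, -22.3]), 44, 14, 76.9)
shift [  3.9  -2.6 172.2] turn -0.8 tcp [665.5  -7.5 148.2] t 30.62 open 0.997 q7 1.01
```

```bash
python3 -m pendant '[[3.4,-2.4,20,0,0,-1],[0,0,35,0,0,0],[0,0,35,0,0,0],[0,0,35,0,0,0],[0,0,25,0,0,0],[0,0,14,0,0,0],[0,0,9,0,0,0],[0,0,0,0,0,0],[0,0,0,0,0,0]]' 1 60
python3 -m pendant '[[0,0,0,0,0,0],[0,0,0,0,0,0],[0,0,0,0,0,0],[0,0,0,0,0,0],[0,0,0,0,0,0],[0,0,0,0,0,0]]' 0 60
python3 -m pendant '[[0,0,-20,0,0,0],[0,0,-40,0,0,0],[0,0,-40,0,0,0],[0,0,-15,0,0,0],[0,0,0,0,0,0],[0,0,0,0,0,0]]'
python3 - <<'E'
from h import *
B=(506,321,.222); print(T(B,0,-41.5)); go(*T(B,0,-41.5),90,B[2])
E
```

```text
time_s: 31.37
tcp_pos: [662.5, -8.8, -23.4]
orientation: [0.367, 3.119, 0.0]
force: [-0.5, 0.0, 1.1]
grip_width: 1.003
grasp_force: 0.0
time_s: 31.87
tcp_pos: [662.8, -9.0, -22.9]
orientation: [0.367, 3.118, 0.0]
force: [-1.3, 0.4, 6.3]
grip_width: 0.538
grasp_force: 61.6
time_s: 32.37
tcp_pos: [662.2, -9.2, 91.3]
orientation: [0.367, 3.118, -0.001]
force: [-0.5, -0.5, -2.7]
grip_width: 0.544
grasp_force: 62.1
[515.1 280.5]
shift [210.4 247.6   0.9] turn -26.2 tcp [662.2  -9.2  91.3] t 32.37 open 0.544 q7 1.01
```

```bash
python3 -m pendant '[[12,14,0,0,0,0],[22,26,0,0,0,0],[24.5,29,0,0,0,0],[24.5,29,0,0,0,0],[24.5,29,0,0,0,0],[24.5,29,0,0,0,0],[24.5,29,0,0,0,0],[24.5,29,0,0,0,0],[18,21,0,0,0,0],[11.4,12.6,0,0,0,-5]]'
python3 -m pendant '[[0,0,0,0,0,-7],[0,0,0,0,0,-7],[0,0,0,0,0,-7.1],[0,0,0,0,0,0],[0,0,0,0,0,0]]'
python3 - <<'E'
from h import *
s=viewer.snapshot("wrist"); cv2.imwrite("pics/w16.png",s["image"][:,:,::-1])
h=cv2.cvtColor(s["image"],cv2.COLOR_RGB2HSV); m=cv2.inRange(h,(105,130,40),(125,255,255))
def pr(P): q=(np.array(P)@s["R"].T+s["t"])@s["K"].T; return q[:,:2]/q[:,2:]
res=[]
for dx in range(-12,13,3):
  for dy in range(-12,13,3):
   for da in (-.03,0,.03):
    B=(506+dx,321+dy,.222+da); X=[]
    for a in np.linspace(-85,85,60):
        for i in (0,1,2):
            for off,sg in ((3.5,-1),(-2,1)):
                xx,yy=((a,92.5+off),(a,-92.5-off),(-88.5-off,a))[i]; X.append((*T(B,xx,yy),30,sg))
    X=np.array(X); u=pr(X[:,:3]).round().astype(int); ok=(u[:,0]>0)&(u[:,0]<640)&(u[:,1]>0)&(u[:,1]<250)
    v=m[u[ok,1],u[ok,0]]>0; res.append((round(float((v*X[ok,3]).sum()/ok.sum()),3),ok.sum(),*np.round(B,3)))
for r in sorted(res)[-6:]: print([float(v) for v in r])
B=(506,321,.222); go(*T(B,0,-41.5),-19,B[2])
E
```

```text
time_s: 33.2
tcp_pos: [511.0, 283.8, 89.0]
orientation: [-0.226, -3.131, 0.0]
force: [-0.2, 0.5, -2.1]
grip_width: 0.54
grasp_force: 62.1
time_s: 33.62
tcp_pos: [513.8, 280.0, 89.0]
orientation: [0.34, -3.121, 0.0]
force: [0.5, -0.1, -2.7]
grip_width: 0.541
grasp_force: 62.1
[0.301, 302.0, 500.0, 312.0, 0.252]
[0.31, 300.0, 500.0, 318.0, 0.192]
[0.317, 300.0, 500.0, 318.0, 0.222]
[0.348, 302.0, 500.0, 312.0, 0.222]
[0.349, 298.0, 503.0, 312.0, 0.222]
[0.349, 304.0, 500.0, 309.0, 0.222]
shift [ -1.4   0.2 108.3] turn -0.3 tcp [514.  280.1  89.3] t 33.67 open 0.54 q7 0.9
```

```bash
cat >> h.py <<'E'
def edges(s,B,rmax=330):
    h=cv2.cvtColor(s["image"],cv2.COLOR_RGB2HSV); m=cv2.inRange(h,(105,130,40),(125,255,255))
    O=np.arange(20,-20.1,-0.5)
    for n,f in (("+y",lambda a,o:(a,92.5+o)),("-y",lambda a,o:(a,-92.5-o)),("-x",lambda a,o:(-88.5-o,a)),("+x",lambda a,o:(88.5+o,a))):
        out=[]
        for a in np.arange(-80,81,10):
            P=np.array([[*T(B,*f(a,o)),30] for o in O]); q=(P@s["R"].T+s["t"])@s["K"].T; u=(q[:,:2]/q[:,2:]).round().astype(int)
            if (u<0).any() or u[:,0].max()>639 or u[:,1].max()>rmax: out.append(None); continue
            b=m[u[:,1],u[:,0]]>0; i=np.argmax(b); out.append(float(O[i]) if b.any() else None)
        print(n,out)
E
python3 - <<'E'
from h import *
s=viewer.snapshot("wrist"); edges(s,(506,321,.222))
E
```

```text
+y [-1.0, -0.5, -0.5, -1.0, -1.0, -1.0, -1.0, -1.0, -0.5, -0.5, -0.5, -1.0, -1.5, -0.5, -1.0, -1.5, -1.0]
-y [9.0, 9.0, 9.0, 8.5, 8.5, 9.0, 9.0, 9.0, 9.0, 9.0, 9.0, 8.5, 8.5, 9.5, None, None, None]
-x [7.5, 7.5, 7.5, 7.0, 7.0, 7.0, 7.0, 7.0, 7.5, 7.5, 7.5, 7.5, 7.5, 7.5, 7.0, 7.0, 7.0]
+x [None, None, None, None, None, None, None, None, None, None, None, None, -4.0, 2.0, 2.0, 1.0, 1.0]
```

```bash
python3 -m pendant '[[2,-3,15,0,0,0],[0,0,30,0,0,0],[0,0,30,0,0,0],[0,0,15,0,0,0],[0,0,8,0,0,0],[0,0,4,0,0,0],[0,0,3,0,0,0],[0,0,2,0,0,0],[0,0,0,0,0,0]]'
python3 - <<'E'
from h import *
go(512,277.5,-19); print(robot.observe()["force"])
E
```

```text
time_s: 34.47
tcp_pos: [513.8, 277.7, -15.7]
orientation: [-0.346, 3.121, 0.001]
force: [0.1, -0.3, -2.0]
grip_width: 0.542
grasp_force: 62.1
shift [1.8 0.2 3.3] turn None tcp [513.8 277.7 -15.7] t 34.47 open 0.542 q7 0.82
[ 0.10818432 -0.29069845 -2.00138292]
```

```bash
python3 -m pendant '[[0,0,1.5,0,0,0],[0,0,1.3,0,0,0],[0,0,0,0,0,0],[0,0,0,0,0,0]]'
python3 -m pendant '[[0,0,0,0,0,0],[0,0,0,0,0,0],[0,0,0,0,0,0]]' 0.63
python3 -m pendant '[[0,0,-15,0,0,0],[0,0,-30,0,0,0],[0,0,-35,0,0,0],[0,0,-35,0,0,0],[0,0,-35,0,0,0],[0,0,-35,0,0,0],[0,0,-25,0,0,0],[0,0,0,0,0,0],[0,0,0,0,0,0]]'
python3 - <<'E'
from h import *
s=viewer.snapshot("wrist"); cv2.imwrite("pics/w17.png",s["image"][:,:,::-1])
for l in ("orange_filter","ball_valve"):
  for d in finder.outline_of("wrist",l)[:2]: print(l,round(d["p"],2),[round(v) for v in d["bbox"]],rect(s,d["region"],34))
edges(s,(504,316,.222))
go(500,-560,190)
E
```

```text
time_s: 34.8
tcp_pos: [513.7, 277.4, -18.8]
orientation: [-0.347, 3.122, 0.0]
force: [0.6, -0.1, -0.2]
grip_width: 0.539
grasp_force: 62.4
time_s: 35.05
tcp_pos: [513.3, 277.4, -19.1]
orientation: [-0.347, 3.122, 0.0]
force: [-0.4, -0.5, -1.3]
grip_width: 0.629
grasp_force: 0.0
time_s: 35.8
tcp_pos: [513.8, 278.0, 193.2]
orientation: [-0.347, 3.119, 0.001]
force: [-0.2, -0.4, -0.9]
grip_width: 0.628
grasp_force: 0.0
orange_filter 0.96 [294, 111, 343, 237] (array([512. , 275.5]), 152, 55, 11.7)
orange_filter 0.95 [224, 2, 277, 17] (array([355.4, 171.9]), 50, 15, -77.3)
ball_valve 0.86 [371, 135, 422, 157] (array([452.4, 356.2]), 58, 31, -77.3)
ball_valve 0.51 [168, 198, 221, 302] (array([644.6, 136.2]), 156, 64, 3.9)
+y [4.0, 3.0, 3.5, 3.5, 3.5, 3.5, 4.0, 4.0, 4.0, 2.5, 2.5, 2.5, 2.5, 2.5, 4.0, 3.5, 3.5]
-y [4.5, 4.0, 4.5, 5.0, 4.5, 5.0, 4.0, 5.0, 4.0, 4.5, 5.0, 4.5, 5.0, 4.5, 4.5, 5.0, 4.5]
-x [5.0, 5.0, 5.0, 5.0, 5.0, 4.5, 5.0, 5.0, 3.5, 3.5, 3.5, 3.5, 3.5, 3.5, 3.5, 3.5, 3.5]
+x [4.5, 4.5, 4.5, 4.5, 4.5, 4.5, 4.5, 4.5, 4.5, 4.5, 4.5, 4.5, 4.5, 4.5, 4.5, 4.5, 4.5]
shift [ 1.963e+02 -8.136e+02  6.000e-01] turn None tcp [512.7 276.8 190. ] t 35.95 open 0.631 q7 0.97
```

```bash
python3 - <<'E'
from h import *
s=viewer.snapshot("top"); R=np.array(tray(s,"red",(489.5,-317.2,-.165))[:3],float); print(R)
def loc(c): d=c-R[:2]; return np.round([d[0]*np.cos(R[2])+d[1]*np.sin(R[2]),-d[0]*np.sin(R[2])+d[1]*np.cos(R[2])],1)
for l in ("green_filter","solenoid_valve","pressure_switch","black_filter","brass_tee"):
    for d in finder.outline_of("top",l)[:1]:
        r=rect(s,d["region"],32); print(l,round(d["p"],2),r,loc(r[0]))
E
```

```text
[ 4.895e+02 -3.172e+02 -1.660e-01]
green_filter 0.89 (array([ 489.7, -358.8]), 149, 64, -11.3) [  7.1 -41. ]
solenoid_valve 0.58 (array([ 534.8, -276.3]), 54, 44, -7.9) [37.9 47.8]
pressure_switch 0.79 (array([ 453.1, -258.5]), 51, 41, -44.9) [-45.6  51.9]
brass_tee 0.72 (array([443.6, -52.8]), 59, 28, -70.8) [-89.  253.2]
```

```bash
python3 -c "
from workcell import robot
print(robot.close_job())"
```

```text
the job is handed in; nothing more can be done
None
```

I placed both kits and handed the job in at about 36 s; in my last camera measurements all five parts were inside their bays, but `close_job()` returned no verdict, so the result is unconfirmed.

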